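Find the weak contact spring and quarantine it

TASK

One of the three look-alike contact-spring modules in the grey test rig has gone weak: press the brass button at the free tip of a leaf fully down to its stop, feel how hard it pushes back, and so go through them until you know which one gives with about a third of the others' force. Lift that module out and lower it, without letting it drop, into the two-walled grey quarantine bay, standing upright and fully home on the bay's floor midway between its open ends, either way round; the rig leaves only the module's long sides free to grip and the bay only its ends, so set it down on the dark mat to change your grip. Leave the good modules in their nests and everything else where it is.

Things in the scene. Friction and masses are not known exactly. Their poses are not given: they have to be found in the camera images.
- module_a_center (a point): module a: aluminium base 60 x 24 x 14 mm (x, y, z); at its -x end a dark clamp block, 20 mm long, 24 mm wide, rises to 28 mm; from it a steel leaf, 12 mm wide, top at 26 mm, runs level to +x and has a brass button near its free tip. About 0.13 kg. This point: the module's middle, 14 mm above its underside; x points from clamp to free tip, z up
- tip_a (a point): centre of the top of the brass button (8 mm across, 4 mm high) at the leaf's free tip of module a: 22 mm from the module's middle along its +x, 30 mm above its underside when free (the weak one's rests 0.2 mm lower, too little to see). It goes down 7 mm to the stop and springs back. At the stop a good leaf pushes back with about 8.5 N, the weak one with about 3 N, growing evenly from nearly 0
- module_b_center (a point): module b, looks as module a, same point and axes. Modules a, b and c are shuffled: any may stand in any nest, and only pressing tells which is the weak one
- tip_b (a point): centre of the top of the brass button (8 mm across, 4 mm high) at the leaf's free tip of module b: 22 mm from the module's middle along its +x, 30 mm above its underside when free (the weak one's rests 0.2 mm lower, too little to see). It goes down 7 mm to the stop and springs back. At the stop a good leaf pushes back with about 8.5 N, the weak one with about 3 N, growing evenly from nearly 0
- module_c_center (a point): module c, looks as module a, same point and axes. Grip any module by its base, across its 24 mm width or along its 60 mm length
- tip_c (a point): centre of the top of the brass button (8 mm across, 4 mm high) at the leaf's free tip of module c: 22 mm from the module's middle along its +x, 30 mm above its underside when free (the weak one's rests 0.2 mm lower, too little to see). It goes down 7 mm to the stop and springs back. At the stop a good leaf pushes back with about 8.5 N, the weak one with about 3 N, growing evenly from nearly 0
- rig_plate (a point): middle of the top face of the grey test rig's base plate, 120 x 212 mm, its top 10 mm above the bench. Three nests in a row along its y, at y = -66, 0 and +66 mm; in each a module stands on the plate, clamp to -x, free tip to +x, 42 mm between neighbours
- rig: the test rig, origin under the plate's middle. Each nest has an end wall close to each end of the module (28 mm high at the clamp, 16 mm at the tip: the ends cannot be gripped there) and 8 mm high ears at the corners (outside y = +-13.5 mm, |x| above 23.5 mm from the nest's middle); the long sides are free between them
- bay_floor (a point): middle of the floor of the two-walled grey quarantine bay: a plate 110 x 64 mm, its top (this point) 6 mm above the bench, with two upright walls along x, 54 mm long, 40 mm high above the floor, 5 mm thick and 30 mm apart inside. Ends and top are open; a module stands in it along x, 3 mm proud of the walls at either end
- mat_top (a point): middle of the top of the empty dark rubber mat, 120 x 120 mm, 3 mm above the bench: room to set a module down and take it another way
- dish_center (a point): closed clear dish 80 mm across, 15 mm high, centre; a bystander
- reagent: small amber bottle 44 mm across, 85 mm high, origin under its base; a bystander
- jar: small jar 52 mm across, 50 mm high, origin under its base; a bystander
- driver: screwdriver about 160 mm long lying on the bench; a bystander
- tubebox: cardboard box 70 x 55 x 30 mm, origin under its base; a bystander
- rack: low tube rack 110 x 70 x 36 mm, origin under its base; a bystander
Things that resemble listed ones, but are neither listed nor needed, are in the scene too. Leave any purple look-alike of the part that bears module_a_center alone.

How it is judged:
On the way, in this order (a step that is already met when the one before it is completed fails the run):
1. a leaf is pressed to its stop while its module stands in its nest (((z of tip_a in the frame of module_a_center below 0.0097 m and distance of module_a_center from where it was at the start of the episode below 0.01 m) or (z of tip_b in the frame of module_b_center below 0.0097 m and distance of module_b_center from where it was at the start of the episode below 0.01 m) or (z of tip_c in the frame of module_c_center below 0.0097 m and distance of module_c_center from where it was at the start of the episode below 0.01 m))), for 0.15 s.
2. a module is lifted out of its nest (distance of any of module_a_center, module_b_center, module_c_center from where it was at the start of the episode above 0.05 m), for 0.1 s.
At the end, for the whole second after the job is handed in: the weak module (known by its leaf, which rests a hair low) stands upright, at rest, on the bay floor: middle within 12 mm of the floor's middle, underside within 4 mm of the floor, tilt under 0.1 rad, along the bay within 0.2 rad; the good modules are within 12 mm of where they began (((z of tip_a in the frame of module_a_center between 0.015 and 0.01592 m and horizontal distance between module_a_center and bay_floor below 0.012 m and z of module_a_center in the frame of bay_floor between 0.01 and 0.018 m and angle between module_a_center's own z axis and vertical below 0.1 rad and angle between the x axis of module_a_center and the x axis of bay_floor, either way round below 0.2 rad and linear speed of module_a below 0.02 m/s and distance of each of module_b_center, module_c_center from where it was at the start of the episode below 0.012 m) or (z of tip_b in the frame of module_b_center between 0.015 and 0.01592 m and horizontal distance between module_b_center and bay_floor below 0.012 m and z of module_b_center in the frame of bay_floor between 0.01 and 0.018 m and angle between module_b_center's own z axis and vertical below 0.1 rad and angle between the x axis of module_b_center and the x axis of bay_floor, either way round below 0.2 rad and linear speed of module_b below 0.02 m/s and distance of each of module_a_center, module_c_center from where it was at the start of the episode below 0.012 m) or (z of tip_c in the frame of module_c_center between 0.015 and 0.01592 m and horizontal distance between module_c_center and bay_floor below 0.012 m and z of module_c_center in the frame of bay_floor between 0.01 and 0.018 m and angle between module_c_center's own z axis and vertical below 0.1 rad and angle between the x axis of module_c_center and the x axis of bay_floor, either way round below 0.2 rad and linear speed of module_c below 0.02 m/s and distance of each of module_a_center, module_b_center from where it was at the start of the episode below 0.012 m))); the robot touches nothing.
It fails at once if a module is dropped into the bay (faster than 0.4 m/s between its walls) ((horizontal distance between module_a_center and bay_floor below 0.03 m and z of module_a_center in the frame of bay_floor below 0.05 m and linear speed of module_a above 0.4 m/s) or (horizontal distance between module_b_center and bay_floor below 0.03 m and z of module_b_center in the frame of bay_floor below 0.05 m and linear speed of module_b above 0.4 m/s) or (horizontal distance between module_c_center and bay_floor below 0.03 m and z of module_c_center in the frame of bay_floor below 0.05 m and linear speed of module_c above 0.4 m/s)).
It fails at once if a bystander is shoved more than 30 mm (distance of any of dish_center, reagent, jar, driver, tubebox, rack from where it was at the start of the episode above 0.03 m).
It also fails if it takes over 72 s, if anything falls off the work surface, if the arm or the gripper's body presses on something with over 40 N, if the wrist force passes 120 N, or if a joint passes its speed limit or range.

ROBOT

A 7-joint arm with a two-finger parallel gripper is mounted at the origin on the work surface. World frame = base frame: x ahead of the robot, y to its left, z up, the work surface at z = 0. Lengths are in m, angles in rad, forces in N, time in s.
With the tool pointing down it reaches from about 0.425 to 0.925 m from the base axis. Payload 6.8 kg.
Tool frame: the origin (TCP) lies between the finger pads; the fingertips stand r.tcp_to_tips ahead of it and the grasp point (between the pads) lies 3 mm ahead of it (r.tcp_to_tips is the distance from the TCP to the fingertips, in m); z points along the fingers, y is the line along which they close (so a half turn about z gives the same grasp; the last joint's range is limited). The gripper opens to 85 mm and grips with 20 to 120 N. Pads are 22 mm wide; open, the fingers measure 114 mm over their backs; the gripper's body (76 mm by 85 mm) begins 54 mm behind the grasp point. The pads swing forward as they close: fully open they stand 13 mm farther back than shut.
Start: joints at [-1.302, 0.477, 0.022, 1.555, -0.011, 1.109, -0.083], TCP at [0.248, 0.628, 0.253] pointing down, gripper open.
Joint ranges: [-2.96, 2.96], [-0.34, 2.1], [-1.41, 1.46], [0.24, 2.44], [-1.37, 4.51], [0.17, 1.92], [-2.96, 2.96]. Speed limits (rad/s): [2.39, 2.39, 3.14, 3.14, 3.14, 3.14, 3.14].

INTERFACE

Orientations are given as a rotation vector (axis times angle).
In Python, from bench import r gives the robot as it stands. The module is installed in compiled form; this text tells all that it offers.
- The arm moves only by the tool step_arm, never from a script. Its argument "moves" is a list of rows, each an object of numbers: "rx", "ry", "rz": the turn, a rotation vector about the tool's x, y, z in degrees; "dx", "dy", "dz": the shift along the tool's x, y, z in mm; "gripper": the opening, from -1 (shut) to 1 (fully open). In form: [{"rx": .., "ry": .., "rz": .., "dx": .., "dy": .., "dz": .., "gripper": ..}, ...]. A call has 1 to 20 rows; each row shifts and turns the commanded pose from where the row before left it, along the tool's axes as they then stand; what a row does not reach is not made up. A row lasts 1/8 s, in which the tool goes at most 62.5 mm and 10.7 degrees, less where a joint would pass 70% of its speed; a pose out of reach is approached as far as the arm can. A call is refused whole if a number of a shift passes 62.5 or a number of a turn 10.7, either way. A call with a gripper value outside its range is refused whole. The fingers move at their own pace and stop on an object; "grip_force" is the grip in N (left out, the last holds). Time passes only in rows, so rows that do not move let the fingers close. It gives the time, the measured TCP pose, the force, the opening and the grip force at its end, in the units of the state.
- r.get_obs(): the state, without advancing time (a new reading comes with each control period).
- r.grab_frame(name): name is "scene" or "side" or "wrist"; returns the picture (420x560x3 uint8, blue, green, red); there is no depth.
- r.camera_info(name): a dict with "mtx" (3x3 intrinsics, pixels), "rvec" (rotation vector, rad) and "tvec" (3), from world to camera coordinates, as OpenCV has them. Camera axes: x right, y down, z forward; pixel columns grow to the right and rows downward; lengths in m; the calibration is good to about 2 mm. The wrist camera is an equidistant fisheye: a pixel r from the principal point sees the ray r / f radians off the axis. A picture is of the moment at which its call begins: read the wrist's pose just before it. camera_info takes no time and is no camera call; for the wrist camera it gives the pose at the moment of the call.
- r.hand_in(): hands the job in; it is judged then, once.
The state is a dict: "clock": time; "joints": joint angles; "qvel": joint speeds; "tau": joint torques, N m; "tcp_pos": TCP position; "orientation": TCP orientation; "contact_force": force on the tool from outside, world axes, zero at the start; "moment": the same for the moment, N m; "grip_width": finger opening in m; "gripper_force": force on a finger pad.
Only numpy, scipy, OpenCV 4.12 (cv2) and the standard library are available. Lean on these libraries where they do the work, as an engineer would, in place of code of your own. Each camera call takes 0.05 s, during which the arm holds its last target. There are 200 camera calls.

## Working session

There is one attempt and no reset: what is moved stays moved. The work goes in short steps, Python scripts to look and compute and a tool call to move; the robot and the scene stay as the last step left them, time stands still between calls to the robot, and variables do not carry over. Pictures are saved under pics/ and viewed, at most 10 in all, crops included, and the job is handed in when it is done.

Besides the shell and the picture viewer there is one more tool, called after "Request:" by a JSON object that holds its "api" and its "payload". step_arm: Moves the arm, as the interface text tells. Its arguments: {"type":"object","properties":{"moves":{"type":"array","items":{"type":"object","properties":{"rx":{"type":"number"},"ry":{"type":"number"},"rz":{"type":"number"},"dx":{"type":"number"},"dy":{"type":"number"},"dz":{"type":"number"},"gripper":{"type":"number"}}}},"grip_force":{"type":"number"}},"required":["moves"]}

```bash
mkdir -p pics; python3 - <<'E'
from bench import r
import cv2,numpy as np
o=r.get_obs();print({k:np.round(v,3).tolist() for k,v in o.items()},r.tcp_to_tips)
for n in("scene","side"):
    cv2.imwrite(f"pics/{n}1.png",r.grab_frame(n));print(r.camera_info(n))
E
```

```text
{'clock': 0.0, 'joints': [-1.302, 0.478, 0.022, 1.556, -0.011, 1.109, -0.083], 'qvel': [0.001, 0.0, 0.001, -0.0, -0.002, 0.002, -0.002], 'tau': [-0.0, -59.643, 1.608, -28.119, 0.013, 0.009, 0.0], 'tcp_pos': [0.248, 0.627, 0.252], 'orientation': [-0.588, -3.086, 0.003], 'contact_force': [0.132, 0.447, 0.282], 'moment': [-0.022, -0.045, 0.025], 'gripper_force': 0.0, 'grip_width': 0.085} 0.022
{'mtx': array([[396.6224417 ,   0.        , 288.98303526],
       [  0.        , 396.6224417 , 212.50160927],
       [  0.        ,   0.        ,   1.        ]]), 'rvec': array([ 0.96930648,  2.48052363, -1.05782093]), 'tvec': array([ 0.38894974, -0.22598536,  1.24577387])}
{'mtx': array([[433.24952499,   0.        , 275.73235807],
       [  0.        , 433.24952499, 209.69644383],
       [  0.        ,   0.        ,   1.        ]]), 'rvec': array([ 2.16850604, -0.64056389,  0.32394115]), 'tvec': array([-0.45506916,  0.23639813,  0.76990094])}
```

View pics/scene1.png

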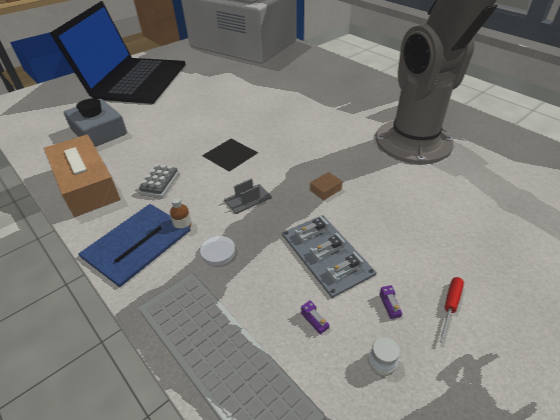

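View pics/side1.png

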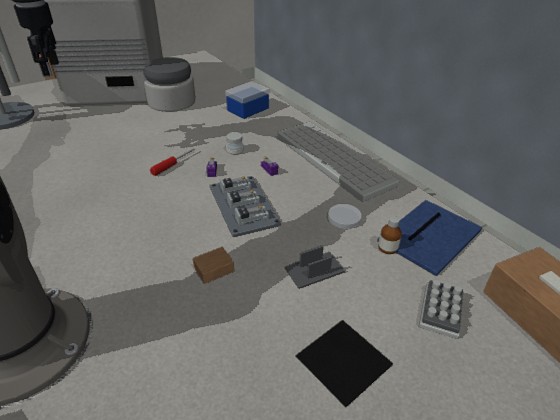

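Scene view: rig is at about (328,253), bay at (247,196), mat at (230,154), and the purple decoys at (315,317) and (390,302). Side view: rig (243,205), bay (315,265), mat (344,360). I'll enlarge these to get corners.

```bash
python3 - <<'E'
import cv2,numpy as np
s=cv2.imread("pics/scene1.png");d=cv2.imread("pics/side1.png")
R=lambda im,x,y,w,h,f:cv2.resize(im[y:y+h,x:x+w],None,fx=f,fy=f,interpolation=cv2.INTER_CUBIC)
a=R(s,275,208,105,92,4);b=R(s,195,133,80,80,4)  # 420x368 ; 320x320
c=R(d,205,170,80,70,4)
e=R(d,280,235,70,55,4)
o=np.zeros((600,800,3),np.uint8)
o[:368-0,:420]=a;o[:320,440:760]=b;o[320:600,440:760]=c;o[380:600,0:280]=e
cv2.imwrite("pics/m.png",o)
E
```

```text
(no output)
```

View pics/m.png

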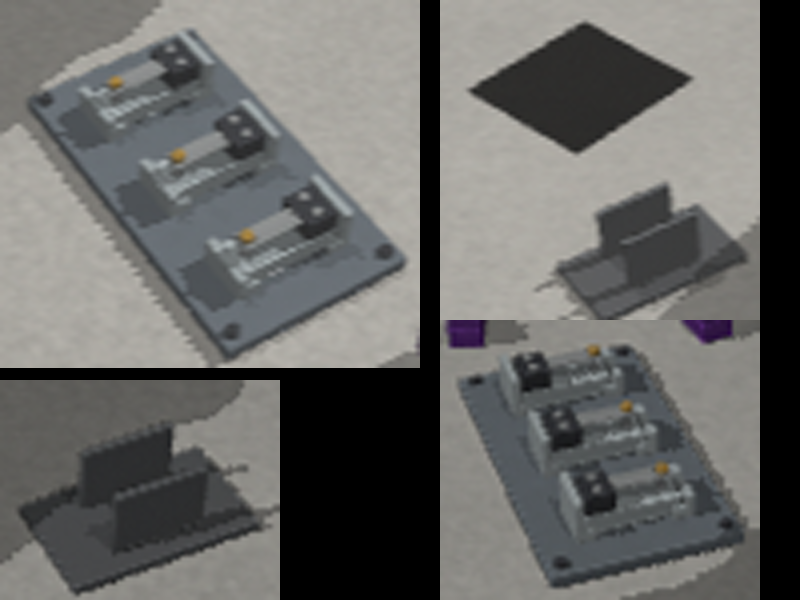

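Rig corners in the montage are (190,30), (30,103), (225,355) and (406,262), with the buttons at (115,82), (178,155) and (247,236). The clamps face the robot. Next I'll convert these to world coordinates.

```bash
cat > h.py <<'E'
import numpy as np,cv2
from bench import r
def ray(n,p,info=None):
    i=info or r.camera_info(n);R=cv2.Rodrigues(i["rvec"])[0];K=i["mtx"];c=-R.T@i["tvec"]
    q=np.array([(p[0]-K[0,2])/K[0,0],(p[1]-K[1,2])/K[1,1]])
    if n=="wrist":
        t=np.hypot(*q);d=np.r_[q/t*np.sin(t) if t else q,np.cos(t)]
    else: d=np.r_[q,1]
    return c,R.T@d
def plane(n,p,z,info=None):
    c,d=ray(n,p,info);return c+d*(z-c[2])/d[2]
def proj(X,info):
    R=cv2.Rodrigues(info["rvec"])[0];K=info["mtx"]
    v=R@np.asarray(X)+info["tvec"];t=np.arctan2(np.hypot(v[0],v[1]),v[2]);k=t/np.hypot(v[0],v[1])
    return np.array([K[0,2]+K[0,0]*k*v[0],K[1,2]+K[1,1]*k*v[1]])
E
python3 - <<'E'
from h import *
np.set_printoptions(precision=4,suppress=True)
f=lambda n,L,x,y,X0,Y0,z:np.array([plane(n,(x+(a-X0)/4,y+(b-Y0)/4),z)[:2] for a,b in L])
for t,v in {"rigS":f("scene",[(190,30),(30,103),(225,355),(406,262)],275,208,0,0,.01),
"btnS":f("scene",[(115,82),(178,155),(247,236)],275,208,0,0,.040),
"btnD":f("side",[(593,350),(626,406),(661,468)],205,170,440,320,.040),
"rigD":f("side",[(460,380),(632,345),(745,535),(552,582)],205,170,440,320,.01),
"bayD":f("side",[(20,512),(78,592),(258,520),(205,450)],280,235,0,380,.006),
"bayS":f("scene",[(558,268),(605,318),(745,255),(697,207)],195,133,440,0,.006),
"mat":f("scene",[(587,22),(470,90),(577,153),(692,78)],195,133,440,0,.003)}.items():print(t,v.tolist() if 0 else v.round(4).tolist(),v.mean(0),np.degrees(np.arctan2(*(v[-1]-v[0])[::-1])))
E
```

```text
rigS [[0.4569, 0.0476], [0.5718, 0.0258], [0.6164, 0.2271], [0.5007, 0.253]] [0.5364 0.1384] 77.9601187422133
btnS [[0.5428, 0.0682], [0.5561, 0.1322], [0.5699, 0.1967]] [0.5562 0.1324] 78.08815703908083
btnD [[0.5671, 0.1887], [0.5537, 0.1247], [0.5394, 0.0604]] [0.5534 0.1246] -102.15490368878612
rigD [[0.497, 0.2439], [0.6135, 0.2188], [0.5674, 0.0123], [0.4519, 0.0369]] [0.5324 0.128 ] -102.27151295599906
bayD [[0.4966, -0.1078], [0.4901, -0.1691], [0.5986, -0.1799], [0.6084, -0.1237]] [ 0.5484 -0.1451] -8.139556637349335
bayS [[0.6004, -0.1716], [0.6064, -0.1124], [0.502, -0.0972], [0.4939, -0.1573]] [ 0.5507 -0.1346] 172.34325454723145
mat [[0.4108, -0.3961], [0.5298, -0.3827], [0.5165, -0.2655], [0.3981, -0.2802]] [ 0.4638 -0.3311] 96.26397059133414
```

Request:
{"api": "step_arm", "payload": {"moves": [{"dx": -20, "dy": -15, "gripper": -1}, {"dx": -38, "dy": -30, "gripper": -1}, {"dx": -38, "dy": -30, "gripper": -1}, {"dx": -38, "dy": -30, "gripper": -1}, {"dx": -38, "dy": -30, "gripper": -1}, {"dx": -38, "dy": -30, "gripper": -1}, {"dx": -38, "dy": -30, "gripper": -1}, {"dx": -38, "dy": -30, "gripper": -1}, {"dx": -38, "dy": -30, "gripper": -1}, {"dx": -38, "dy": -30, "gripper": -1}, {"dx": -38, "dy": -30, "gripper": -1}, {"dx": -38, "dy": -30, "gripper": -1}, {"dx": -10, "dy": -9, "gripper": -1}, {"rz": -5, "gripper": -1}, {"rz": -4.6, "gripper": -1}, {"gripper": -1}, {"gripper": -1}]}}

```text
invalid input at $.moves[0]: expected keys rx, ry, rz, dx, dy, dz, gripper
```

```bash
python3 - <<'E'
from h import *
o=r.get_obs();print(o["tcp_pos"],o["orientation"],o["contact_force"],o["clock"])
i=r.camera_info("wrist");im=r.grab_frame("wrist");cv2.imwrite("pics/w1.png",im)
np.save("w1.npy",i,allow_pickle=True);print(i)
E
```

```text
[0.24819808 0.62718415 0.25243115] [-5.88303579e-01 -3.08584815e+00  2.54848779e-03] [-0.55014499  0.33702507 -0.48172601] 0.1
{'mtx': array([[325.1922621 ,   0.        , 277.91723024],
       [  0.        , 325.1922621 , 207.59618718],
       [  0.        ,   0.        ,   1.        ]]), 'rvec': array([-2.38369216, -1.62182464, -0.24200998]), 'tvec': array([-0.67404961, -0.03922951,  0.38057871])}
```

View pics/w1.png

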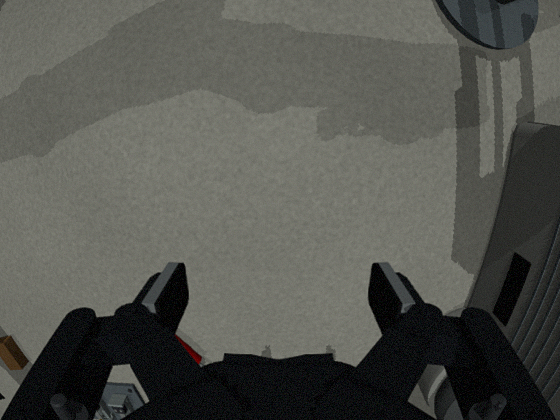

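All keys are needed in every row. The wrist picture shows only the bench and the fingers, with the rig at lower left around (120,395).

Request:
{"api": "step_arm", "payload": {"moves": [{"rx": 0, "ry": 0, "rz": 0, "dx": -20, "dy": -15, "dz": 0, "gripper": -1}, {"rx": 0, "ry": 0, "rz": 0, "dx": -38, "dy": -30, "dz": 0, "gripper": -1}, {"rx": 0, "ry": 0, "rz": 0, "dx": -38, "dy": -30, "dz": 0, "gripper": -1}, {"rx": 0, "ry": 0, "rz": 0, "dx": -38, "dy": -30, "dz": 0, "gripper": -1}, {"rx": 0, "ry": 0, "rz": 0, "dx": -38, "dy": -30, "dz": 0, "gripper": -1}, {"rx": 0, "ry": 0, "rz": 0, "dx": -38, "dy": -30, "dz": 0, "gripper": -1}, {"rx": 0, "ry": 0, "rz": 0, "dx": -38, "dy": -30, "dz": 0, "gripper": -1}, {"rx": 0, "ry": 0, "rz": 0, "dx": -38, "dy": -30, "dz": 0, "gripper": -1}, {"rx": 0, "ry": 0, "rz": 0, "dx": -38, "dy": -30, "dz": 0, "gripper": -1}, {"rx": 0, "ry": 0, "rz": 0, "dx": -38, "dy": -30, "dz": 0, "gripper": -1}, {"rx": 0, "ry": 0, "rz": 0, "dx": -38, "dy": -30, "dz": 0, "gripper": -1}, {"rx": 0, "ry": 0, "rz": 0, "dx": -38, "dy": -30, "dz": 0, "gripper": -1}, {"rx": 0, "ry": 0, "rz": 0, "dx": -10, "dy": -9, "dz": 0, "gripper": -1}, {"rx": 0, "ry": 0, "rz": -5, "dx": 0, "dy": 0, "dz": 0, "gripper": -1}, {"rx": 0, "ry": 0, "rz": -4.6, "dx": 0, "dy": 0, "dz": 0, "gripper": -1}, {"rx": 0, "ry": 0, "rz": 0, "dx": 0, "dy": 0, "dz": 0, "gripper": -1}, {"rx": 0, "ry": 0, "rz": 0, "dx": 0, "dy": 0, "dz": 0, "gripper": -1}]}}

```text
clock: 2.28
tcp_pos: [0.5344, 0.1342, 0.2532]
orientation: [-0.329, -3.124, -0.0]
contact_force: [0.3, 0.5, -0.8]
grip_width: 0.0001
gripper_force: 0.0
```

```bash
python3 - <<'E'
from h import *
o=r.get_obs();print(o["tcp_pos"],o["orientation"],o["contact_force"],o["clock"])
i=r.camera_info("wrist");im=r.grab_frame("wrist");cv2.imwrite("pics/w2.png",im)
np.save("w2.npy",i,allow_pickle=True)
c,d=ray("wrist",(278,207.6),i);print(c,d)
for X in [(.557,.1325-.004,.04),(.557-.0137,.064,.04),(.557+.0137,.193,.04)]:print(proj(X,i))
E
```

```text
[0.53439287 0.13418396 0.25320309] [-3.29179928e-01 -3.12398604e+00 -1.75432034e-04] [ 0.31054018  0.47564424 -0.79380308] 2.275
[0.46100378 0.14993415 0.37463297] [ 0.28784418 -0.06142077 -0.95570561]
[277.13743687 203.41137291]
[216.40808585 203.45889883]
[337.93251248 203.46147512]
```

View pics/w2.png

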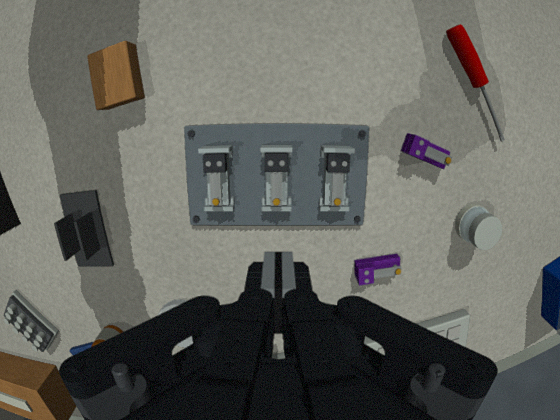

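The rig is clear: buttons at (216,201), (277,202) and (338,202), plate corners (187,124), (369,125), (364,226) and (192,226). The estimates agree to within about 2 px. The bay is at the left, around (87,230).

```bash
python3 - <<'E'
from h import *
np.set_printoptions(precision=4,suppress=True)
i=np.load("w2.npy",allow_pickle=True).item()
B=np.array([plane("wrist",p,.04,i)[:2] for p in [(216,201.5),(277,202),(338,202)]])
P=np.array([plane("wrist",p,.01,i)[:2] for p in [(187,124.5),(369,125),(363.5,224),(192,224)]])
Y=np.array([plane("wrist",p,.006,i)[:2] for p in [(62,193),(98,190),(113,264.5),(76,267)]])
print(B,P,P.mean(0),Y,Y.mean(0),sep="\n")
phi=2*np.arctan2(-3.12398604,-.32917993);x=np.array([np.cos(phi),np.sin(phi)]);y=np.array([x[1],-x[0]])
y=np.array([np.cos(phi-np.pi/2),np.sin(phi-np.pi/2)])
print(np.degrees(phi),x,y)
for b in B:
    d=(b-[.5344,.1342])*1000;print("dx,dy",d@x,d@y)
u=P[1]-P[0];print(np.degrees(np.arctan2(u[1],u[0])));u=B[2]-B[0];print(np.degrees(np.arctan2(u[1],u[0])))
E
```

```text
[[0.5411 0.0641]
 [0.5554 0.1287]
 [0.5691 0.1933]]
[[0.4524 0.0457]
 [0.4961 0.2483]
 [0.613  0.2243]
 [0.5695 0.0193]]
[0.5328 0.1344]
[[ 0.4897 -0.1603]
 [ 0.4999 -0.098 ]
 [ 0.6056 -0.1168]
 [ 0.6    -0.186 ]]
[ 0.5488 -0.1403]
-192.0303211033612 [-0.978   0.2084] [0.2084 0.978 ]
dx,dy -21.1227185477024 -67.13710403189536
dx,dy -21.715976544725464 -1.0113436278652697
dx,dy -21.596689730901005 65.06073114546504
77.846556580665
77.76425622832295
```

Request:
{"api": "step_arm", "payload": {"moves": [{"rx": 0, "ry": 0, "rz": 0, "dx": -24, "dy": -1, "dz": 40, "gripper": -1}, {"rx": 0, "ry": 0, "rz": 0, "dx": 0, "dy": 0, "dz": 55, "gripper": -1}, {"rx": 0, "ry": 0, "rz": 0, "dx": 0, "dy": 0, "dz": 55, "gripper": -1}, {"rx": 0, "ry": 0, "rz": 0, "dx": 0, "dy": 0, "dz": 33, "gripper": -1}, {"rx": 0, "ry": 0, "rz": 0, "dx": 0, "dy": 0, "dz": 0, "gripper": -1}, {"rx": 0, "ry": 0, "rz": 0, "dx": 0, "dy": 0, "dz": 0, "gripper": -1}, {"rx": 0, "ry": 0, "rz": 0, "dx": 0, "dy": 0, "dz": 0, "gripper": -1}]}}

```text
clock: 3.2
tcp_pos: [0.5593, 0.1281, 0.0722]
orientation: [0.328, 3.121, 0.002]
contact_force: [-0.2, -0.7, -0.7]
grip_width: -0.0002
gripper_force: 0.0
```

Request:
{"api": "step_arm", "payload": {"moves": [{"rx": 0, "ry": 0, "rz": 0, "dx": 0, "dy": 0, "dz": 5, "gripper": -1}, {"rx": 0, "ry": 0, "rz": 0, "dx": 0, "dy": 0, "dz": 5, "gripper": -1}, {"rx": 0, "ry": 0, "rz": 0, "dx": 0, "dy": 0, "dz": 3, "gripper": -1}, {"rx": 0, "ry": 0, "rz": 0, "dx": 0, "dy": 0, "dz": 0, "gripper": -1}, {"rx": 0, "ry": 0, "rz": 0, "dx": 0, "dy": 0, "dz": 0, "gripper": -1}]}}

```text
clock: 3.82
tcp_pos: [0.5585, 0.1279, 0.0578]
orientation: [0.328, 3.123, 0.001]
contact_force: [-0.4, -0.3, 6.1]
grip_width: 0.0001
gripper_force: 2.9
```

Request:
{"api": "step_arm", "payload": {"moves": [{"rx": 0, "ry": 0, "rz": 0, "dx": 0, "dy": 0, "dz": 1.5, "gripper": -1}, {"rx": 0, "ry": 0, "rz": 0, "dx": 0, "dy": 0, "dz": 1.5, "gripper": -1}, {"rx": 0, "ry": 0, "rz": 0, "dx": 0, "dy": 0, "dz": 0.5, "gripper": -1}, {"rx": 0, "ry": 0, "rz": 0, "dx": 0, "dy": 0, "dz": 0, "gripper": -1}, {"rx": 0, "ry": 0, "rz": 0, "dx": 0, "dy": 0, "dz": 0, "gripper": -1}, {"rx": 0, "ry": 0, "rz": 0, "dx": 0, "dy": 0, "dz": 0, "gripper": -1}]}}

```text
clock: 4.58
tcp_pos: [0.5585, 0.1279, 0.0549]
orientation: [0.328, 3.123, 0.001]
contact_force: [-1.9, -0.6, 11.8]
grip_width: 0.0001
gripper_force: 6.1
```

Request:
{"api": "step_arm", "payload": {"moves": [{"rx": 0, "ry": 0, "rz": 0, "dx": 0, "dy": 0, "dz": -20, "gripper": -1}, {"rx": 0, "ry": 0, "rz": 0, "dx": 0, "dy": -33, "dz": 0, "gripper": -1}, {"rx": 0, "ry": 0, "rz": 0, "dx": 0, "dy": -33, "dz": 0, "gripper": -1}, {"rx": 0, "ry": 0, "rz": 0, "dx": 0, "dy": 0, "dz": 6, "gripper": -1}, {"rx": 0, "ry": 0, "rz": 0, "dx": 0, "dy": 0, "dz": 6, "gripper": -1}, {"rx": 0, "ry": 0, "rz": 0, "dx": 0, "dy": 0, "dz": 4, "gripper": -1}, {"rx": 0, "ry": 0, "rz": 0, "dx": 0, "dy": 0, "dz": 0, "gripper": -1}, {"rx": 0, "ry": 0, "rz": 0, "dx": 0, "dy": 0, "dz": 0, "gripper": -1}]}}

```text
clock: 5.58
tcp_pos: [0.5443, 0.064, 0.0579]
orientation: [-0.327, -3.124, -0.001]
contact_force: [-1.2, 1.2, 2.3]
grip_width: -0.0
gripper_force: 1.0
```

Request:
{"api": "step_arm", "payload": {"moves": [{"rx": 0, "ry": 0, "rz": 0, "dx": 0, "dy": 0, "dz": 2, "gripper": -1}, {"rx": 0, "ry": 0, "rz": 0, "dx": 0, "dy": 0, "dz": 1.5, "gripper": -1}, {"rx": 0, "ry": 0, "rz": 0, "dx": 0, "dy": 0, "dz": 0, "gripper": -1}, {"rx": 0, "ry": 0, "rz": 0, "dx": 0, "dy": 0, "dz": 0, "gripper": -1}, {"rx": 0, "ry": 0, "rz": 0, "dx": 0, "dy": 0, "dz": 0, "gripper": -1}]}}

```text
clock: 6.2
tcp_pos: [0.5443, 0.0638, 0.055]
orientation: [0.328, 3.124, 0.002]
contact_force: [-3.3, 2.0, 8.3]
grip_width: 0.0
gripper_force: 4.8
```

Request:
{"api": "step_arm", "payload": {"moves": [{"rx": 0, "ry": 0, "rz": 0, "dx": 0, "dy": 0, "dz": -20, "gripper": -1}, {"rx": 0, "ry": 0, "rz": 0, "dx": 0, "dy": 44, "dz": 0, "gripper": -1}, {"rx": 0, "ry": 0, "rz": 0, "dx": 0, "dy": 44, "dz": 0, "gripper": -1}, {"rx": 0, "ry": 0, "rz": 0, "dx": 0, "dy": 44, "dz": 0, "gripper": -1}, {"rx": 0, "ry": 0, "rz": 0, "dx": 0, "dy": 0, "dz": 6, "gripper": -1}, {"rx": 0, "ry": 0, "rz": 0, "dx": 0, "dy": 0, "dz": 6, "gripper": -1}, {"rx": 0, "ry": 0, "rz": 0, "dx": 0, "dy": 0, "dz": 4, "gripper": -1}, {"rx": 0, "ry": 0, "rz": 0, "dx": 0, "dy": 0, "dz": 0, "gripper": -1}, {"rx": 0, "ry": 0, "rz": 0, "dx": 0, "dy": 0, "dz": 0, "gripper": -1}]}}

```text
clock: 7.32
tcp_pos: [0.5716, 0.1913, 0.0586]
orientation: [-0.33, -3.124, 0.0]
contact_force: [-2.9, 0.0, 4.8]
grip_width: 0.0002
gripper_force: 2.3
```

Request:
{"api": "step_arm", "payload": {"moves": [{"rx": 0, "ry": 0, "rz": 0, "dx": 0, "dy": 0, "dz": 2, "gripper": -1}, {"rx": 0, "ry": 0, "rz": 0, "dx": 0, "dy": 0, "dz": 1.5, "gripper": -1}, {"rx": 0, "ry": 0, "rz": 0, "dx": 0, "dy": 0, "dz": 0, "gripper": -1}, {"rx": 0, "ry": 0, "rz": 0, "dx": 0, "dy": 0, "dz": 0, "gripper": -1}, {"rx": 0, "ry": 0, "rz": 0, "dx": 0, "dy": 0, "dz": 0, "gripper": -1}]}}

```text
clock: 7.95
tcp_pos: [0.5716, 0.1913, 0.0555]
orientation: [-0.33, -3.124, 0.0]
contact_force: [-3.0, -0.3, 9.0]
grip_width: -0.0002
gripper_force: 4.5
```

Forces at about 4 mm depth were 6.1 N in the middle nest, 2.3 N in the -y nest and 4.8 N in the +y nest (at 3.4 mm). The weak module is in the -y nest.

Request:
{"api": "step_arm", "payload": {"moves": [{"rx": 0, "ry": 0, "rz": 0, "dx": 0, "dy": 0, "dz": -50, "gripper": -1}, {"rx": 0, "ry": 0, "rz": 0, "dx": 8.5, "dy": -43.5, "dz": 0, "gripper": -0.2}, {"rx": 0, "ry": 0, "rz": 0, "dx": 8.5, "dy": -43.5, "dz": 0, "gripper": 0.2}, {"rx": 0, "ry": 0, "rz": 0, "dx": 8.5, "dy": -43.5, "dz": 0, "gripper": 0.2}, {"rx": 0, "ry": 0, "rz": 0, "dx": 0, "dy": 0, "dz": 0, "gripper": 0.2}, {"rx": 0, "ry": 0, "rz": 0, "dx": 0, "dy": 0, "dz": 0, "gripper": 0.2}, {"rx": 0, "ry": 0, "rz": 0, "dx": 0, "dy": 0, "dz": 0, "gripper": 0.2}]}}

```text
clock: 8.82
tcp_pos: [0.5201, 0.071, 0.1048]
orientation: [0.326, 3.124, 0.001]
contact_force: [0.2, 0.5, 0.0]
grip_width: 0.0513
gripper_force: 0.0
```

```bash
python3 - <<'E'
from h import *
o=r.get_obs();print(o["tcp_pos"],o["orientation"],o["grip_width"])
i=r.camera_info("wrist");im=r.grab_frame("wrist");np.save("w3.npy",i,allow_pickle=True)
cv2.imwrite("pics/w3.png",im)
E
```

```text
[0.52005654 0.07101044 0.10477135] [3.25688957e-01 3.12428910e+00 7.34642329e-04] 0.05133430958637007
```

View pics/w3.png

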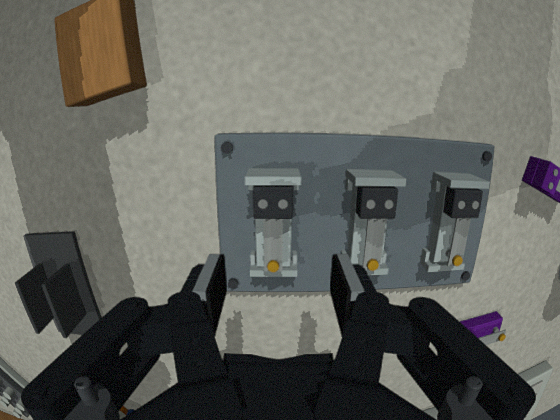

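The module sits between the fingers, with its button at (273,266) and clamp top around (273,202).

```bash
python3 - <<'E'
from h import *
i=np.load("w3.npy",allow_pickle=True).item()
b=plane("wrist",(273,266),.04,i)[:2]
c=plane("wrist",(273.5,202),.038,i)[:2]
ux=np.array([.9778,-.2096]);print(b,c,"centre",b-.022*ux,c+.02*ux,np.degrees(np.arctan2(*(b-c)[::-1])))
x=np.array([-.978,.2084]);y=np.array([.2084,.978])
for m in (b-.022*ux,c+.02*ux):
  d=(m-[.5201,.0710])*1e3;print(d@x,d@y)
Y=np.array([plane("wrist",p,.006,i)[:2] for p in [(26,235),(75,232)]]);print(Y)
E
```

```text
[0.54053266 0.06354622] [0.49940554 0.07269662] centre [0.51902106 0.06815742] [0.51896154 0.06850462] -12.54346591766965
0.4628134866566435 -3.0048923614602545
0.5933723848477577 -2.6777329141734914
[[ 0.49101098 -0.16192448]
 [ 0.49897353 -0.09907963]]
```

Request:
{"api": "step_arm", "payload": {"grip_force": 40, "moves": [{"rx": 0, "ry": 0, "rz": 0, "dx": 0.5, "dy": -2.7, "dz": 0, "gripper": 0.2}, {"rx": 0, "ry": 0, "rz": 0, "dx": 0, "dy": 0, "dz": 30, "gripper": 0.2}, {"rx": 0, "ry": 0, "rz": 0, "dx": 0, "dy": 0, "dz": 30, "gripper": 0.2}, {"rx": 0, "ry": 0, "rz": 0, "dx": 0, "dy": 0, "dz": 11.5, "gripper": 0.2}, {"rx": 0, "ry": 0, "rz": 0, "dx": 0, "dy": 0, "dz": 0, "gripper": 0.2}, {"rx": 0, "ry": 0, "rz": 0, "dx": 0, "dy": 0, "dz": 0, "gripper": -1}, {"rx": 0, "ry": 0, "rz": 0, "dx": 0, "dy": 0, "dz": 0, "gripper": -1}, {"rx": 0, "ry": 0, "rz": 0, "dx": 0, "dy": 0, "dz": 0, "gripper": -1}, {"rx": 0, "ry": 0, "rz": 0, "dx": 0, "dy": 0, "dz": 0, "gripper": -1}]}}

```text
clock: 10.0
tcp_pos: [0.5194, 0.0676, 0.0345]
orientation: [0.328, 3.122, 0.001]
contact_force: [-1.4, 0.2, 6.4]
grip_width: 0.0228
gripper_force: 39.9
```

Request:
{"api": "step_arm", "payload": {"moves": [{"rx": 0, "ry": 0, "rz": 0, "dx": 0, "dy": 0, "dz": -8, "gripper": -1}, {"rx": 0, "ry": 0, "rz": 0, "dx": 0, "dy": 0, "dz": -25, "gripper": -1}, {"rx": 0, "ry": 0, "rz": 0, "dx": 0, "dy": 0, "dz": -40, "gripper": -1}, {"rx": 0, "ry": 0, "rz": 0, "dx": 0, "dy": 0, "dz": -40, "gripper": -1}, {"rx": 0, "ry": 0, "rz": 0, "dx": 0, "dy": 0, "dz": 0, "gripper": -1}]}}

```text
clock: 10.62
tcp_pos: [0.5205, 0.0676, 0.1495]
orientation: [0.328, 3.119, 0.004]
contact_force: [0.2, -0.1, -2.5]
grip_width: 0.0227
gripper_force: 42.0
```

```bash
python3 - <<'E'
from h import *
o=r.get_obs();print(o["tcp_pos"],o["joints"],o["grip_width"],o["gripper_force"])
E
```

```text
[0.52048508 0.06764979 0.14949027] [-0.43362507  0.36435315  0.22716101  2.02560102 -0.11776846  0.75732727
  1.22561905] 0.02265215491666788 41.997641175985336
```

Request:
{"api": "step_arm", "payload": {"moves": [{"rx": 0, "ry": 0, "rz": 0, "dx": -2, "dy": -22, "dz": 0, "gripper": -1}, {"rx": 0, "ry": 0, "rz": 0, "dx": -3.2, "dy": -45, "dz": 0, "gripper": -1}, {"rx": 0, "ry": 0, "rz": 0, "dx": -3.2, "dy": -45, "dz": 0, "gripper": -1}, {"rx": 0, "ry": 0, "rz": 0, "dx": -3.2, "dy": -45, "dz": 0, "gripper": -1}, {"rx": 0, "ry": 0, "rz": 0, "dx": -3.2, "dy": -45, "dz": 0, "gripper": -1}, {"rx": 0, "ry": 0, "rz": 0, "dx": -3.2, "dy": -45, "dz": 0, "gripper": -1}, {"rx": 0, "ry": 0, "rz": 0, "dx": -3.2, "dy": -45, "dz": 0, "gripper": -1}, {"rx": 0, "ry": 0, "rz": 0, "dx": -3.2, "dy": -45, "dz": 0, "gripper": -1}, {"rx": 0, "ry": 0, "rz": 0, "dx": -3.2, "dy": -45, "dz": 0, "gripper": -1}, {"rx": 0, "ry": 0, "rz": 0, "dx": -2, "dy": -20, "dz": 0, "gripper": -1}, {"rx": 0, "ry": 0, "rz": 0, "dx": 0, "dy": 0, "dz": 35, "gripper": -1}, {"rx": 0, "ry": 0, "rz": 0, "dx": 0, "dy": 0, "dz": 40, "gripper": -1}, {"rx": 0, "ry": 0, "rz": 0, "dx": 0, "dy": 0, "dz": 30, "gripper": -1}, {"rx": 0, "ry": 0, "rz": 0, "dx": 0, "dy": 0, "dz": 7, "gripper": -1}, {"rx": 0, "ry": 0, "rz": 0, "dx": 0, "dy": 0, "dz": 3, "gripper": -1}, {"rx": 0, "ry": 0, "rz": 0, "dx": 0, "dy": 0, "dz": 0, "gripper": -1}, {"rx": 0, "ry": 0, "rz": 0, "dx": 0, "dy": 0, "dz": 0, "gripper": -1}]}}

```text
clock: 12.75
tcp_pos: [0.4646, -0.3324, 0.0323]
orientation: [0.328, 3.123, -0.001]
contact_force: [0.1, -0.1, -1.7]
grip_width: 0.0228
gripper_force: 41.9
```

Request:
{"api": "step_arm", "payload": {"moves": [{"rx": 0, "ry": 0, "rz": 0, "dx": 0, "dy": 0, "dz": 3, "gripper": -1}, {"rx": 0, "ry": 0, "rz": 0, "dx": 0, "dy": 0, "dz": 1.5, "gripper": -1}, {"rx": 0, "ry": 0, "rz": 0, "dx": 0, "dy": 0, "dz": 0, "gripper": -1}, {"rx": 0, "ry": 0, "rz": 0, "dx": 0, "dy": 0, "dz": 0, "gripper": -1}]}}

```text
clock: 13.25
tcp_pos: [0.4642, -0.3321, 0.0275]
orientation: [0.328, 3.124, 0.0]
contact_force: [-1.9, 1.4, 5.3]
grip_width: 0.0231
gripper_force: 42.7
```

Request:
{"api": "step_arm", "payload": {"moves": [{"rx": 0, "ry": 0, "rz": 0, "dx": 0, "dy": 0, "dz": 0, "gripper": 0.2}, {"rx": 0, "ry": 0, "rz": 0, "dx": 0, "dy": 0, "dz": 0, "gripper": 0.2}, {"rx": 0, "ry": 0, "rz": 0, "dx": 0, "dy": 0, "dz": 0, "gripper": 0.4}, {"rx": 0, "ry": 0, "rz": 0, "dx": 0, "dy": 0, "dz": -30, "gripper": 0.4}, {"rx": 0, "ry": 0, "rz": 0, "dx": 0, "dy": 0, "dz": -50, "gripper": 0.95}, {"rx": 0, "ry": 0, "rz": 10, "dx": 0, "dy": 0, "dz": 0, "gripper": 0.95}, {"rx": 0, "ry": 0, "rz": 10, "dx": 0, "dy": 0, "dz": 0, "gripper": 0.95}, {"rx": 0, "ry": 0, "rz": 10, "dx": 0, "dy": 0, "dz": 0, "gripper": 0.95}, {"rx": 0, "ry": 0, "rz": 10, "dx": 0, "dy": 0, "dz": 0, "gripper": 0.95}, {"rx": 0, "ry": 0, "rz": 10, "dx": 0, "dy": 0, "dz": 0, "gripper": 0.95}, {"rx": 0, "ry": 0, "rz": 10, "dx": 0, "dy": 0, "dz": 0, "gripper": 0.95}, {"rx": 0, "ry": 0, "rz": 10, "dx": 0, "dy": 0, "dz": 0, "gripper": 0.95}, {"rx": 0, "ry": 0, "rz": 10, "dx": 0, "dy": 0, "dz": 0, "gripper": 0.95}, {"rx": 0, "ry": 0, "rz": 10, "dx": 0, "dy": 0, "dz": 0, "gripper": 0.95}, {"rx": 0, "ry": 0, "rz": 0, "dx": 0, "dy": 0, "dz": 0, "gripper": 0.95}, {"rx": 0, "ry": 0, "rz": 0, "dx": 0, "dy": 0, "dz": 0, "gripper": 0.95}]}}

```text
clock: 15.25
tcp_pos: [0.464, -0.3319, 0.1067]
orientation: [-2.438, -1.981, 0.0]
contact_force: [0.2, 0.0, 0.1]
grip_width: 0.0835
gripper_force: 0.0
```

```bash
python3 - <<'E'
from h import *
o=r.get_obs();print(o["tcp_pos"],o["orientation"],o["grip_width"],o["joints"][6])
i=r.camera_info("wrist");im=r.grab_frame("wrist");np.save("w4.npy",i,allow_pickle=True)
cv2.imwrite("pics/w4.png",im);print(ray("wrist",(278,208),i))
E
```

```text
[ 0.46399438 -0.331944    0.10672225] [-2.43776300e+00 -1.98147656e+00  1.65588242e-04] 0.08348715528697936 0.8084481738755745
(array([ 0.47918498, -0.25846531,  0.22814158]), array([-0.05913089, -0.28946427, -0.95536065]))
```

View pics/w4.png

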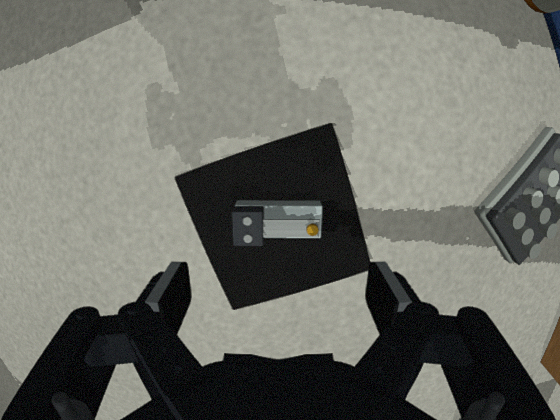

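Module upright on the mat: button (312,230), clamp top centre (248,228).

```bash
python3 - <<'E'
from h import *
i=np.load("w4.npy",allow_pickle=True).item()
b=plane("wrist",(312.5,229.5),.033,i)[:2];c=plane("wrist",(248,228.5),.031,i)[:2]
u=(b-c)/np.linalg.norm(b-c);print(b,c,np.linalg.norm(b-c),np.degrees(np.arctan2(u[1],u[0])))
phi=2*np.arctan2(-1.98147656,-2.43776);x=np.array([np.cos(phi),np.sin(phi)]);y=np.array([x[1],-x[0]])
print("toolx",np.degrees(phi)%360,x,"tooly",y)
for m in(b-.022*u,c+.02*u):
    d=(m-[.46399,-.33194])*1e3;print(m,d@x,d@y)
E
```

```text
[ 0.48592575 -0.33633672] [ 0.44505697 -0.32787171] 0.04173624550022156 -11.702013961354746
toolx 78.21026856234562 [0.20432062 0.97890402] tooly [ 0.97890402 -0.20432062]
[ 0.46438301 -0.33187465] 0.14427375987091923 0.3713635186833305
[ 0.46464128 -0.33192814] 0.1446775569785041 0.6351177093633305
```

Request:
{"api": "step_arm", "payload": {"moves": [{"rx": 0, "ry": 0, "rz": 0, "dx": 0, "dy": 0.5, "dz": 30, "gripper": 0.95}, {"rx": 0, "ry": 0, "rz": 0, "dx": 0, "dy": 0, "dz": 35, "gripper": 0.95}, {"rx": 0, "ry": 0, "rz": 0, "dx": 0, "dy": 0, "dz": 18, "gripper": 0.95}, {"rx": 0, "ry": 0, "rz": 0, "dx": 0, "dy": 0, "dz": 0, "gripper": 0.95}, {"rx": 0, "ry": 0, "rz": 0, "dx": 0, "dy": 0, "dz": 0, "gripper": 0.2}, {"rx": 0, "ry": 0, "rz": 0, "dx": 0, "dy": 0, "dz": 0, "gripper": 0.2}, {"rx": 0, "ry": 0, "rz": 0, "dx": 0, "dy": 0, "dz": 0, "gripper": -1}, {"rx": 0, "ry": 0, "rz": 0, "dx": 0, "dy": 0, "dz": 0, "gripper": -1}]}}

```text
clock: 16.3
tcp_pos: [0.4649, -0.3327, 0.0252]
orientation: [2.44, 1.976, 0.001]
contact_force: [-1.9, 0.7, 6.7]
grip_width: 0.0589
gripper_force: 43.6
```

Request:
{"api": "step_arm", "payload": {"moves": [{"rx": 0, "ry": 0, "rz": 0, "dx": 0, "dy": 0, "dz": -8, "gripper": -1}, {"rx": 0, "ry": 0, "rz": 0, "dx": 0, "dy": 0, "dz": -32, "gripper": -1}, {"rx": 0, "ry": 0, "rz": 0, "dx": 0, "dy": 0, "dz": -40, "gripper": -1}, {"rx": 0, "ry": 0, "rz": 0, "dx": 0, "dy": 0, "dz": -40, "gripper": -1}, {"rx": 0, "ry": 0, "rz": 0, "dx": 33, "dy": 15, "dz": 0, "gripper": -1}, {"rx": 0, "ry": 0, "rz": 0, "dx": 33, "dy": 15, "dz": 0, "gripper": -1}, {"rx": 0, "ry": 0, "rz": 0, "dx": 33, "dy": 15, "dz": 0, "gripper": -1}, {"rx": 0, "ry": 0, "rz": 0, "dx": 34, "dy": 15, "dz": 0, "gripper": -1}, {"rx": 0, "ry": 0, "rz": -4, "dx": 0, "dy": 0, "dz": 0, "gripper": -1}, {"rx": 0, "ry": 0, "rz": 0, "dx": 0, "dy": 0, "dz": 0, "gripper": -1}, {"rx": 0, "ry": 0, "rz": 0, "dx": 0, "dy": 0, "dz": 0, "gripper": -1}]}}

```text
clock: 17.68
tcp_pos: [0.5504, -0.215, 0.1442]
orientation: [2.373, 2.058, 0.0]
contact_force: [-0.9, -0.4, -1.6]
grip_width: 0.0593
gripper_force: 44.0
```

```bash
python3 - <<'E'
from h import *
o=r.get_obs();print(o["tcp_pos"],o["orientation"],o["grip_width"],o["joints"][6])
i=r.camera_info("wrist");im=r.grab_frame("wrist");np.save("w5.npy",i,allow_pickle=True)
cv2.imwrite("pics/w5.png",im)
E
```

```text
[ 0.55040353 -0.21504452  0.14415497] [2.37304573e+00 2.05835442e+00 1.72981006e-04] 0.05932898001943789 0.5827759399782159
```

View pics/w5.png

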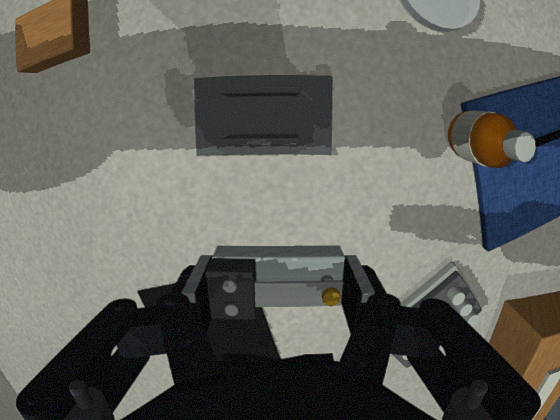

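Bay floor corners are about (195,76), (331,76), (337,155) and (197,155), and the module is held level between the pads. I'll take one contrast crop to find the walls.

```bash
python3 - <<'E'
import cv2,numpy as np
im=cv2.imread("pics/w5.png")[65:165,185:345].astype(float)
im=np.clip((im-20)*3,0,255).astype(np.uint8)
cv2.imwrite("pics/w5c.png",cv2.resize(im,None,fx=5,fy=5,interpolation=cv2.INTER_CUBIC))
E
```

```text
(no output)
```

View pics/w5c.png

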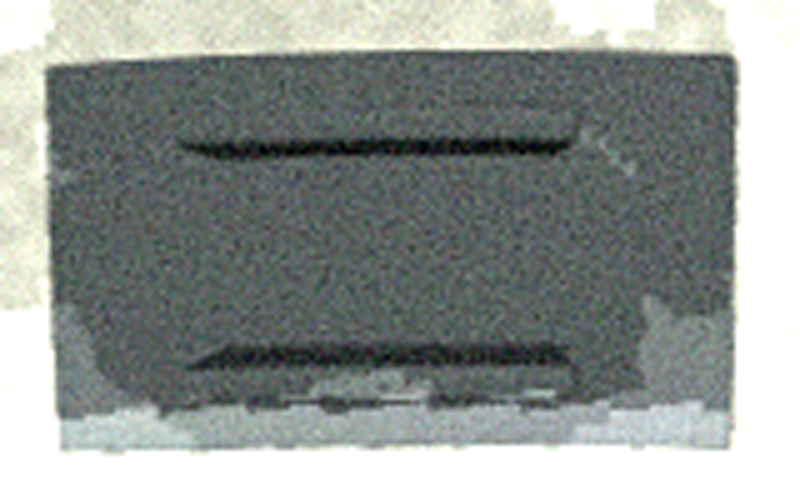

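The black bars are the walls' inner faces. Their foot lines are at crop rows about 157 and 344, and their top lines at about 138 and 367.

```bash
python3 - <<'E'
from h import *
np.set_printoptions(precision=4,suppress=True)
i=np.load("w5.npy",allow_pickle=True).item()
f=lambda L,z:np.array([plane("wrist",(185+a/5,65+b/5),z,i)[:2] for a,b in L])
F=f([(48,65),(737,57),(730,447),(60,447)],.006)
G=f([(215,158),(570,155),(565,343),(222,345)],.006)
T=f([(180,140),(580,135),(572,366),(188,369)],.046)
phi=2*np.arctan2(2.05835442,2.37304573);x=np.array([np.cos(phi),np.sin(phi)]);y=np.array([x[1],-x[0]])
t=np.array([.5504,-.2150])
for n,P in zip("FGT",(F,G,T)):
    c=P.mean(0);u=P[1]-P[0]+P[2]-P[3];v=P[0]-P[3]+P[1]-P[2]
    d=(c-t)*1e3;print(n,c,"len",np.linalg.norm(u)/2,np.linalg.norm(v)/2,"ang",np.degrees(np.arctan2(u[1],u[0])),np.degrees(np.arctan2(v[1],v[0]))-90,"dx,dy",d@x,d@y)
print(np.degrees(np.arctan2(y[1],y[0])))
# held module: button and clamp tops
zb=.1442-.0222+.03
b=plane("wrist",(331,296.5),zb,i)[:2];c=plane("wrist",(231.5,290),zb-.002,i)[:2];u=(b-c)/np.linalg.norm(b-c)
print("mod",b,c,np.linalg.norm(b-c),np.degrees(np.arctan2(u[1],u[0])),[((m-t)*1e3@x,(m-t)*1e3@y) for m in(b-.022*u,c+.02*u)])
E
```

```text
F [ 0.5491 -0.1423] len 0.10927012226597471 0.06289839611814374 ang -8.23694851711517 -7.975070461438818 dx,dy 71.74906223878692 -11.557359042260336
G [ 0.5493 -0.1425] len 0.0553280031311381 0.030118524979873572 ang -8.1621361737816 -8.05239987151026 dx,dy 71.59284688104056 -11.285582693010923
T [ 0.5493 -0.1422] len 0.05269393824022872 0.03131156807518134 ang -8.070766147492272 -8.40364016024553 dx,dy 71.88085024939762 -11.37495464600351
-8.123963324325286
mod [ 0.5724 -0.2167] [ 0.5318 -0.2088] 0.04136617177227119 -10.98729151761518 [(np.float64(2.531846552023442), np.float64(0.018460267404511555)), (np.float64(2.500184483299497), np.float64(0.6514971823391746))]
```

Request:
{"api": "step_arm", "payload": {"moves": [{"rx": 0, "ry": 0, "rz": 0, "dx": 35, "dy": -6, "dz": 0, "gripper": -1}, {"rx": 0, "ry": 0, "rz": 0, "dx": 36, "dy": -5.5, "dz": 0, "gripper": -1}, {"rx": 0, "ry": 0, "rz": 0, "dx": 0, "dy": 0, "dz": 35, "gripper": -1}, {"rx": 0, "ry": 0, "rz": 0, "dx": 0, "dy": 0, "dz": 30, "gripper": -1}, {"rx": 0, "ry": 0, "rz": 0, "dx": 0, "dy": 0, "dz": 0, "gripper": -1}, {"rx": 0, "ry": 0, "rz": 0, "dx": 0, "dy": 0, "dz": 0, "gripper": -1}]}}

```text
clock: 18.48
tcp_pos: [0.5497, -0.1435, 0.0798]
orientation: [2.371, 2.059, 0.001]
contact_force: [0.0, 0.6, -0.6]
grip_width: 0.059
gripper_force: 44.2
```

```bash
python3 - <<'E'
from h import *
o=r.get_obs();t=o["tcp_pos"];print(t,o["orientation"])
w=o["orientation"];phi=2*np.arctan2(w[1],w[0]);x=np.array([np.cos(phi),np.sin(phi)]);y=np.array([x[1],-x[0]])
d=(np.array([.5493,-.1424])-t[:2])*1e3;print(d@x,d@y,np.degrees(phi)-90)
cv2.imwrite("pics/w6.png",r.grab_frame("wrist"))
E
```

```text
[ 0.5497145  -0.14352646  0.07981936] [2.37141371e+00 2.05874968e+00 7.62703239e-04]
1.0570736634339142 -0.5686098359858982 -8.074047327334625
```

View pics/w6.png

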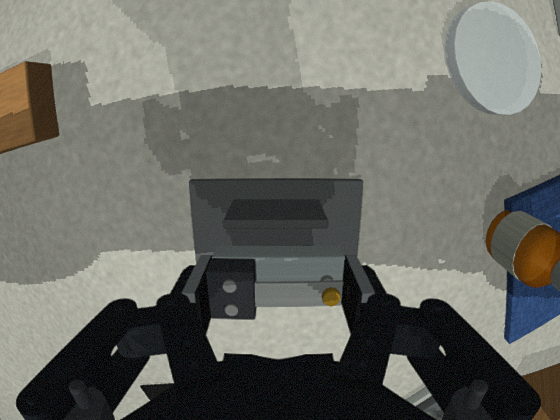

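The module hangs above the bay, with the +y wall visible at (276,210) beyond it. Alignment is good, so I'll descend slowly and watch the force.

Request:
{"api": "step_arm", "payload": {"moves": [{"rx": 0, "ry": 0, "rz": 0, "dx": 0.3, "dy": -0.5, "dz": 6, "gripper": -1}, {"rx": 0, "ry": 0, "rz": 0, "dx": 0, "dy": 0, "dz": 5, "gripper": -1}, {"rx": 0, "ry": 0, "rz": 0, "dx": 0, "dy": 0, "dz": 4, "gripper": -1}, {"rx": 0, "ry": 0, "rz": 0, "dx": 0, "dy": 0, "dz": 4, "gripper": -1}, {"rx": 0, "ry": 0, "rz": 0, "dx": 0, "dy": 0, "dz": 0, "gripper": -1}]}}

```text
clock: 19.15
tcp_pos: [0.5486, -0.1422, 0.0594]
orientation: [-2.37, -2.061, 0.001]
contact_force: [-0.1, 0.6, -1.6]
grip_width: 0.0589
gripper_force: 44.2
```

Request:
{"api": "step_arm", "payload": {"moves": [{"rx": 0, "ry": 0, "rz": 0, "dx": 0, "dy": 0, "dz": 7, "gripper": -1}, {"rx": 0, "ry": 0, "rz": 0, "dx": 0, "dy": 0, "dz": 7, "gripper": -1}, {"rx": 0, "ry": 0, "rz": 0, "dx": 0, "dy": 0, "dz": 7, "gripper": -1}, {"rx": 0, "ry": 0, "rz": 0, "dx": 0, "dy": 0, "dz": 5, "gripper": -1}, {"rx": 0, "ry": 0, "rz": 0, "dx": 0, "dy": 0, "dz": 0, "gripper": -1}, {"rx": 0, "ry": 0, "rz": 0, "dx": 0, "dy": 0, "dz": 0, "gripper": -1}]}}

```text
clock: 19.9
tcp_pos: [0.5489, -0.1423, 0.0339]
orientation: [2.371, 2.061, 0.0]
contact_force: [-0.4, 0.4, -1.5]
grip_width: 0.0588
gripper_force: 44.2
```

Request:
{"api": "step_arm", "payload": {"moves": [{"rx": 0, "ry": 0, "rz": 0, "dx": 0, "dy": 0, "dz": 3, "gripper": -1}, {"rx": 0, "ry": 0, "rz": 0, "dx": 0, "dy": 0, "dz": 2, "gripper": -1}, {"rx": 0, "ry": 0, "rz": 0, "dx": 0, "dy": 0, "dz": 0.8, "gripper": -1}, {"rx": 0, "ry": 0, "rz": 0, "dx": 0, "dy": 0, "dz": 0, "gripper": -1}, {"rx": 0, "ry": 0, "rz": 0, "dx": 0, "dy": 0, "dz": 0, "gripper": -1}]}}

```text
clock: 20.52
tcp_pos: [0.5488, -0.1422, 0.0283]
orientation: [-2.371, -2.061, -0.001]
contact_force: [-2.5, 1.2, 4.9]
grip_width: 0.059
gripper_force: 45.8
```

Request:
{"api": "step_arm", "payload": {"moves": [{"rx": 0, "ry": 0, "rz": 0, "dx": 0, "dy": 0, "dz": 0, "gripper": 0.5}, {"rx": 0, "ry": 0, "rz": 0, "dx": 0, "dy": 0, "dz": 0, "gripper": 0.8}, {"rx": 0, "ry": 0, "rz": 0, "dx": 0, "dy": 0, "dz": 0, "gripper": 0.8}, {"rx": 0, "ry": 0, "rz": 0, "dx": 0, "dy": 0, "dz": 0, "gripper": 0.8}, {"rx": 0, "ry": 0, "rz": 0, "dx": 0, "dy": 0, "dz": -15, "gripper": 0.8}, {"rx": 0, "ry": 0, "rz": 0, "dx": 0, "dy": 0, "dz": -35, "gripper": 0.8}, {"rx": 0, "ry": 0, "rz": 0, "dx": 0, "dy": 0, "dz": -50, "gripper": 0.8}, {"rx": 0, "ry": 0, "rz": 0, "dx": 0, "dy": 0, "dz": -40, "gripper": 0.8}, {"rx": 0, "ry": 0, "rz": 0, "dx": -40, "dy": 0, "dz": 0, "gripper": 0.8}, {"rx": 0, "ry": 0, "rz": 0, "dx": -40, "dy": 0, "dz": 0, "gripper": 0.8}, {"rx": 0, "ry": 0, "rz": 0, "dx": 0, "dy": 0, "dz": 0, "gripper": 0.8}, {"rx": 0, "ry": 0, "rz": 0, "dx": 0, "dy": 0, "dz": 0, "gripper": 0.8}, {"rx": 0, "ry": 0, "rz": 0, "dx": 0, "dy": 0, "dz": 0, "gripper": 0.8}]}}

```text
clock: 22.15
tcp_pos: [0.5381, -0.22, 0.168]
orientation: [-2.368, -2.063, -0.001]
contact_force: [0.1, 1.0, -0.7]
grip_width: 0.077
gripper_force: 0.0
```

```bash
python3 - <<'E'
from h import *
i=r.camera_info("wrist");im=r.grab_frame("wrist");cv2.imwrite("pics/w7.png",im)
e=proj((.5493+.0218,-.1424-.0031,.036),i);print("expected button px",e)
h=cv2.cvtColor(im,cv2.COLOR_BGR2HSV);m=cv2.inRange(h,(12,130,70),(30,255,255))
n,l,s,c=cv2.connectedComponentsWithStats(m)
for k in range(1,n):
    if s[k,4]>8 and np.hypot(*(c[k]-e))<60:
        p=plane("wrist",c[k],.036,i);print("brass",c[k],s[k,4],p)
E
```

```text
expected button px [307.03412972 106.62785546]
brass [306.27941176 105.70588235] 68 [ 0.57061354 -0.14471627  0.036     ]
```

The brass button is within 1 mm of where it should be with the module seated, so I'll hand in.

```bash
python3 -c "
from bench import r
print(r.hand_in())"
```

```text
the job is handed in; nothing more can be done
None
```

The weak module was the one in the rig's -y nest; it now stands in the quarantine bay, its button within about 1 mm of where a seated module's should be, and the job is handed in (no verdict was returned).

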